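# Hold a cover leaf in its hinge, ready for the pin

### The arm

A 7-joint arm with a two-finger parallel gripper is mounted at the origin on a cart in front of the work surface, level with it; the furniture and walls round the work are solid. World frame = base frame: x ahead of the robot, y to its left, z up, the work surface at z = 0. Lengths are in m, angles in rad, forces in N, time in s.
With the tool pointing down it reaches from about 0.4 to 0.9 m from the base axis. Payload 5.6 kg.
Tool frame: the origin (TCP) lies midway between the tips of the shut fingers; the grasp point (between the pads) lies 19 mm behind it; z points along the fingers, y is the line along which they close (so a half turn about z gives the same grasp; the last joint's range is limited). The gripper opens to 92 mm and grips with 3 to 60 N. Pads are 20 mm wide; open, the fingers measure 128 mm over their backs; the gripper's body (75 mm by 189 mm) begins 69 mm behind the grasp point.
Start: joints at [-1.254, 0.468, -0.012, 1.603, 0.006, 1.071, -0.056], TCP at [0.229, 0.608, 0.215] pointing down, gripper open.
Joint ranges: [-2.53, 2.53], [-0.31, 2.02], [-1.57, 1.55], [0.28, 2.44], [-1.29, 4.43], [0.15, 1.84], [-2.92, 2.92]. Speed limits (rad/s): [2.57, 2.57, 3.14, 3.14, 3.14, 3.14, 3.14].

### API

Orientations are given as a 3x3 rotation matrix whose columns are the frame's x, y, z axes.
In Python, from station import env, effector, solver, viewer, workorder, search_frame, tip_of gives the robot as it stands. Calls block until the motion is done:
- env.reach(position, orientation): joint-space move of the TCP to a pose.
- env.movel(position, frame=None, rate=0.15): straight line of the TCP; frame=None keeps the orientation; rate is the mean speed in m/s.
- env.goto_joints(angles): joint-space move.
- effector.release() and effector.grasp(squeeze=None): open the fingers fully, or close them until they stop; squeeze is the grip in N (None keeps the last).
- env.pause(seconds).
- solver.inverse_kinematics(position, orientation): joint angles nearest the present ones, or None.
- env.sense(): the state.
- viewer.read_camera(name): name is "side" or "top" or "wrist"; returns (picture, depth): 420x560x3 uint8, red, green, blue; 420x560 float32, m along the optical axis (not along the pixel's ray), 0 where there is no reading.
- viewer.camera_info(name): a dict with "intrinsics" (3x3 intrinsics, pixels), "eye" and "rotation" of the camera in the world; the wrist camera has in their place "T_tool_cam" (4x4, takes a point from camera to tool coordinates, whose origin is the TCP and whose axes are the flange's). Camera axes: x right, y up, looking along -z (the intrinsics and any distortion apply to the point x, -y, -z); pixel columns grow to the right and rows downward; lengths in m; the calibration is good to about 2 mm. A picture is of the moment at which its call begins: read the wrist's pose just before it. camera_info takes no time and is no camera call.
A pose or a line that the arm cannot do raises env.PlanningError and nothing moves.
- workorder.finish_job(): hands the job in; it is judged then, once.
Trained networks look in the newest picture that a camera, given by its name, has taken for a name from the list of things; names that differ only in an ending like _2 or _b are one class to them, and where a whole thing is asked for, a point or a joint stands for the part that bears it (a point fixed in the world has none). Each returns a list of dicts, best first, with "score" (0 to 1); they miss things now and then, are a little off and sometimes report something else, mostly with a low value. They report only what shows in the picture. A call takes as long as a camera call.
- search_frame(camera, name): "at" ([x, y, z] in m, in world coordinates, good to about 4 mm: the middle of the surface that is visible of it).
- tip_of(camera, name): "at" ([x, y, z] in m, in world coordinates, good to about 4 mm: a listed point, or the origin of a listed thing).
The state is a dict: "t": time; "joint_positions": joint angles; "joint_velocities": joint speeds; "tau": joint torques, N m; "ee_pos": TCP position; "tcp_rot": TCP orientation; "wrist_force": force on the tool from outside, world axes, zero at the start; "moment": the same for the moment, N m; "gripper_width": finger opening in m; "grasp_force": force on a finger pad.
Only numpy, scipy, OpenCV 4.12 (cv2) and the standard library are available. Lean on these libraries where they do the work, as an engineer would, in place of code of your own. Each camera call takes 0.05 s, during which the arm holds its last target. There are 200 camera calls.

### The job

The pale aluminium jamb block on the bench carries half a hinge: two knuckles with a gap between them. Of the two loose cover leaves, pick up (the rib on top is its grip) the one with the shorter knuckle, which fits that gap, and bring the knuckle gently into the gap, leaf level and rib upward, until its hole lines up with the holes of the two fixed knuckles so that a hinge pin could be pushed straight through. The program finishes while the gripper is still holding the leaf there, motionless and hardly pressing on the block. Leave the other leaf, the hinge pin, the screw tray and the pliers where they lie.

Things in the scene. Friction and masses are not known exactly. Their poses are not given: they have to be found in the camera images.
- leaf: Loose cover leaf: plate 70 (x) x 90 (y) x 5 mm, black grip rib at its centre (12 mm in x, 46 in y, top 35 above underside). Beyond its +x edge a knuckle tube, 20 mm outside, 10 mm hole along y, axis at x = 51 mm, 10 mm above underside; a 5 mm tab as wide joins it. Origin: centre of plate underside, z up. 0.1-0.2 kg. This is the one to use: its knuckle is 30 mm long (y -15 to 15 mm).
- leaf_hole (a point): Centre of the hole in that leaf's knuckle, half-way along it; axes as leaf (y along the hole).
- jamb: Fixed aluminium block 45 x 100 mm, 107 tall, on a 90 x 140 x 8 mm foot. On its front (own -x, roughly to the robot) a steel hinge leaf with two knuckles, 20 mm outside, 10 mm holes along y, at y = -43 to -18 and 18 to 43 mm: a 36 mm gap, open above, below and in front. Axis 85 mm above the bench; the flat face behind the gap is 11 mm in +x of it. Origin: on the bench below mid-axis.
- jamb_hole (a point): Point on the axis of the fixed knuckles' holes, in the middle of the gap, 85 mm above the bench; axes as jamb. leaf_hole belongs here, with the leaf's x and y axes along the jamb's. A leaf's knuckle that touches the flat face behind the gap is 1 mm too deep.
- spare_leaf: Loose cover leaf: plate 70 (x) x 90 (y) x 5 mm, black grip rib at its centre (12 mm in x, 46 in y, top 35 above underside). Beyond its +x edge a knuckle tube, 20 mm outside, 10 mm hole along y, axis at x = 51 mm, 10 mm above underside; a 5 mm tab as wide joins it. Origin: centre of plate underside, z up. 0.1-0.2 kg. This one is to be left alone: its knuckle is 48 mm long and does not fit the gap.
- hinge_pin: Loose bent steel hinge pin, 6 mm thick, 100 mm long with a 22 mm bent end, lying on the bench. Origin near its middle. Leave alone.
- screw_tray: Loose white tray of screws, 70 x 110 x 18 mm. Origin: centre of its underside. Leave alone.
- pliers: Loose blue-handled pliers, 140 mm long, 12 mm thick. Origin: centre of their underside. Leave alone.

How it is judged:
On the way:
1. the leaf with the short knuckle is lifted clear of the bench in the gripper (height (world z) of leaf above 0.03 m and contact force between leaf and the fingers above 2 N), for 0.2 s.
At the end, for the whole second after the job is handed in: Short knuckle's hole within 3 mm of the fixed axis (x, z), mid-gap within 4 mm, axis within 0.08 rad, leaf level within 0.1 rad; held still by the fingers (over 2 N), under 10 N on the block; other leaf, pin, tray and pliers within 30 mm of their starts (x of leaf_hole in the frame of jamb_hole between -0.003 and 0.003 m and z of leaf_hole in the frame of jamb_hole between -0.003 and 0.003 m and y of leaf_hole in the frame of jamb_hole between -0.004 and 0.004 m and angle between the y axis of leaf and the y axis of jamb, either way round below 0.08 rad and angle between leaf's own z axis and vertical below 0.1 rad and contact force between leaf and the fingers above 2 N and contact force between leaf and jamb below 10 N and linear speed of leaf below 0.02 m/s and distance of each of spare_leaf, hinge_pin, screw_tray, pliers from where it was at the start of the episode below 0.03 m); the arm keeps its last pose, push and grip.
It fails at once if the other leaf is pushed more than 30 mm (distance of spare_leaf from where it was at the start of the episode above 0.03 m).
It fails at once if the hinge pin is pushed more than 30 mm (distance of hinge_pin from where it was at the start of the episode above 0.03 m).
It fails at once if the screw tray is pushed more than 30 mm (distance of screw_tray from where it was at the start of the episode above 0.03 m).
It fails at once if the pliers is pushed more than 30 mm (distance of pliers from where it was at the start of the episode above 0.03 m).
It fails at once if the leaf is rammed against the block with more than 50 N (contact force between leaf and jamb above 50 N).
It also fails if it takes over 40 s, if anything falls off the work surface, if the arm or the gripper's body presses on something with over 40 N, if the wrist force passes 120 N, or if a joint passes its speed limit or range.

## Working session

There is one attempt and no reset: what is moved stays moved. The work goes in short steps, each a Python script; the robot and the scene stay as the last script left them, time stands still between calls to the robot, and variables do not carry over. Pictures are saved under pics/ and viewed, at most 10 in all, crops included, and the job is handed in when it is done.

```bash
mkdir -p pics; ls
cat > h.py <<'E'
from station import env, effector, solver, viewer, workorder, search_frame, tip_of
import numpy as np, cv2
np.set_printoptions(precision=4,suppress=True)
def snap(cam):
    s=env.sense(); pic,d=viewer.read_camera(cam); ci=viewer.camera_info(cam)
    if cam=="wrist":
        T=np.eye(4);T[:3,:3]=np.array(s["tcp_rot"]).reshape(3,3);T[:3,3]=s["ee_pos"]
        M=T@np.array(ci["T_tool_cam"])
    else:
        M=np.eye(4);M[:3,:3]=ci["rotation"];M[:3,3]=ci["eye"]
    return pic,d,np.array(ci["intrinsics"]),M
def cloud(d,K,M):
    v,u=np.mgrid[:d.shape[0],:d.shape[1]]
    P=np.stack([(u-K[0,2])/K[0,0]*d,-(v-K[1,2])/K[1,1]*d,-d],-1)
    W=P@M[:3,:3].T+M[:3,3]; W[d<=0]=np.nan
    return W
def save(n,pic): cv2.imwrite(f"pics/{n}.png",pic[:,:,::-1])
E
cat > a.py <<'E'
from h import *
for c in("top","side"):
    pic,d,K,M=snap(c); save(c+"0",pic); np.savez(c+"0.npz",pic=pic,d=d,K=K,M=M)
    print(c,{k:v for k,v in viewer.camera_info(c).items()})
    for n in("leaf","leaf_hole","spare_leaf","jamb","jamb_hole","hinge_pin","screw_tray","pliers"):
        for f in(search_frame,tip_of):
            print(n,f.__name__,[(np.array(r["at"]).round(4).tolist(),round(r["score"],2)) for r in f(c,n)])
print(env.sense())
E
python3 a.py; python3 -c "
import cv2,numpy as np
cv2.imwrite('pics/both.png',cv2.resize(np.vstack([cv2.imread('pics/top0.png'),cv2.imread('pics/side0.png')]),None,fx=.71,fy=.71))"
```

```text
pics
top {'intrinsics': array([[414.3395,   0.    , 277.0746],
       [  0.    , 414.3395, 206.8481],
       [  0.    ,   0.    ,   1.    ]]), 'eye': array([ 0.3471, -0.1115,  0.9343]), 'rotation': array([[-0.0174,  0.9865, -0.1626],
       [-0.9997, -0.0141,  0.0213],
       [ 0.0187,  0.1629,  0.9865]])}
leaf call [([0.4889, -0.0668, 0.0075], 0.68)]
leaf call [([0.4873, -0.0677, -0.0015], 0.81)]
leaf_hole call [([0.4838, -0.0674, 0.0048], 0.95)]
leaf_hole call [([0.5336, -0.066, 0.0162], 0.67)]
spare_leaf call [([0.4584, 0.0886, 0.0073], 0.73)]
spare_leaf call [([0.4498, 0.0949, 0.0025], 0.78)]
jamb call [([0.6, -0.3115, 0.0897], 0.97)]
jamb call [([0.5837, -0.3055, -0.0018], 0.98)]
jamb_hole call [([0.6039, -0.314, 0.0902], 0.57)]
jamb_hole call [([0.5837, -0.3027, 0.0827], 0.77)]
hinge_pin call [([0.436, -0.2789, 0.0069], 0.47)]
hinge_pin call [([0.4318, -0.2783, 0.0045], 0.52)]
screw_tray call [([0.3947, -0.4014, 0.001], 0.73)]
screw_tray call [([0.3923, -0.3978, -0.0009], 0.97), ([0.5834, -0.303, 0.0008], 0.22)]
pliers call [([0.4023, -0.2038, 0.0099], 0.83)]
pliers call [([0.4
[... 1270 characters left out ...]
2], 0.25)]
pliers call [([0.4014, -0.1993, -0.0003], 0.66), ([0.3922, -0.3929, 0.0029], 0.46)]
{'t': 1.7, 'joint_positions': array([-1.254 ,  0.4675, -0.0116,  1.6027,  0.006 ,  1.0714, -0.0563]), 'joint_velocities': array([-0.0009,  0.0011,  0.001 , -0.0009, -0.0004,  0.0011,  0.0003]), 'tau': array([ -0.0006, -52.0401,  -0.0126, -24.4043,  -0.0567,   0.0113,
         0.    ]), 'ee_pos': array([0.2289, 0.6084, 0.2146]), 'tcp_rot': array([[-0.9359,  0.3522,  0.0001],
       [ 0.3522,  0.9359, -0.    ],
       [-0.0001,  0.    , -1.    ]]), 'wrist_force': array([ 0.3715,  0.2435, -0.9427]), 'moment': array([-0.0189,  0.0217, -0.0288]), 'grasp_force': 0.0, 'gripper_width': 0.09195783855263112}
```

View pics/top0.png

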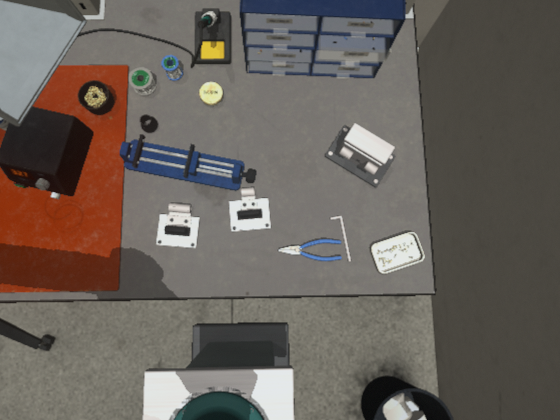

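View pics/side0.png

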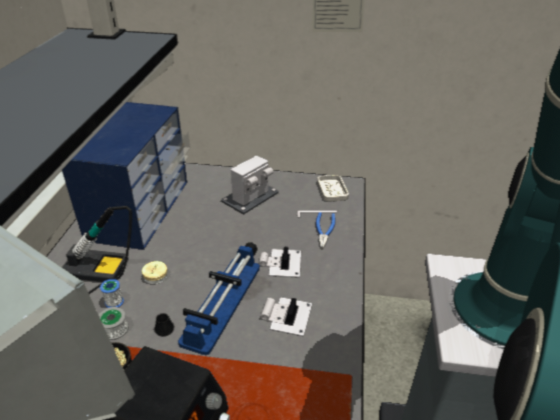

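The top view shows the short-knuckle leaf at px (250,213), the longer-knuckle spare at (178,230) and the jamb at (362,152), turned about 30°. The side view agrees, with leaf (285,262), spare (291,314) and jamb (252,185). The network positions match both. Next I get the yaws from the depth data and take a closer look with the wrist camera.

```bash
cat > m.py <<'E'
from h import *
def rect(P): # P Nx2 m
    (c,s,a)=cv2.minAreaRect((P*1000).astype(np.float32)); 
    return np.array(c)/1000,np.array(s),a
def meas(W,pic,leaf=(.485,-.067),jamb=(.583,-.304)):
    z=W[...,2]; g=pic.astype(int); 
    r=np.hypot(W[...,0]-leaf[0],W[...,1]-leaf[1])
    near=r<.085
    b=g.min(-1)
    plate=near&(b>140)&(z<.013); rib=near&(r<.04)&(z>.02)
    print("bench z",np.nanmedian(z[near&(r>.07)]), "plate z",np.nanmedian(z[plate]))
    if rib.sum()>5: print("rib",rect(W[rib][:,:2]),"top",np.nanpercentile(z[rib],[50,90]),rib.sum())
    if plate.sum()>5: print("plate",rect(W[plate][:,:2]))
    r=np.hypot(W[...,0]-jamb[0],W[...,1]-jamb[1]); top=(r<.1)&(z>.101)&(z<.115)
    if top.sum()>5: print("jambtop",rect(W[top][:,:2]),np.nanmedian(z[top]))
E
cat > b.py <<'E'
from m import *
for c in("top","side"):
    f=np.load(c+"0.npz"); W=cloud(f["d"],f["K"],f["M"]); print(c); meas(W,f["pic"])
print(viewer.camera_info("wrist"))
for y in (np.pi,0):
    R=np.array([[1,0,0],[0,-1,0],[0,0,-1.]])
    if y: R=R@np.diag([-1,-1,1])
    for p in ([.485,-.067,.25],[.485,-.067,.01],[.54,-.28,.25],[.54,-.28,.08]): print(solver.inverse_kinematics(p,R))
E
python3 b.py
```

```text
top
bench z 0.0012168683090444388 plate z 0.0058373480691696344
rib (array([ 0.4848, -0.0692]), array([12.1713, 44.5783]), 4.273972511291504) top [0.0351 0.0378] 129
plate (array([ 0.4933, -0.0675]), array([88.8403, 91.5625]), 3.866194248199463)
jambtop (array([ 0.6147, -0.3235]), array([99.7036, 50.1305]), 56.809120178222656) 0.1078816026815318
side
bench z 0.000644810027408238 plate z 0.00516673644591914
rib (array([ 0.4819, -0.0647]), array([11.8814, 44.3181]), 7.318724155426025) top [0.034  0.0364] 90
plate (array([ 0.4938, -0.0707]), array([ 94.5357, 103.3192]), 4.171834468841553)
jambtop (array([ 0.6131, -0.3205]), array([100.7435,  51.178 ]), 55.44134521484375) 0.1065818333424644
{'intrinsics': array([[301.3582,   0.    , 281.8185],
       [  0.    , 301.3582, 210.745 ],
       [  0.    ,   0.    ,   1.    ]]), 'T_tool_cam': array([[-0.0001,  0.9713,  0.2377,  0.0667],
       [ 1.    ,  0.0001,  0.0003, -0.0009],
       [ 0.0002,  0.2377, -0.9713, -0.1688],
       [ 0.    ,  0.    ,  0.    ,  1.    ]])}
[-0.4988  0.1591  0.6383  1.9795 -0.1099  1.0366  1.7603]
[-0.1267  0.5371  0.2377  2.1274 -0.2525  0.5031  1.8717]
[-0.2934  0.5047  0.9988  1.7193 -0.457   1.1719  2.4027]
[ 0.0272  0.6073  0.5346  1.8337 -0.412   0.8127  2.3424]
[-0.7727  0.1975  0.9674  1.9917 -0.1879  1.0446 -1.2901]
[-0.3516  0.5801  0.5189  2.1414 -0.5466  0.5504 -0.9984]
[-0.2429  0.4726  0.9134  1.7167 -0.405   1.1542 -0.7854]
[-0.3394  0.8854  1.146   1.8552 -0.9373  1.0657 -0.3774]
```

```bash
cat >> h.py <<'E'
def Rt(yaw,s=-1): # tool down; tool x = s * (x axis at yaw)
    c,q=np.cos(yaw),np.sin(yaw)
    return np.array([[c,-q,0],[q,c,0],[0,0,1.]])@np.diag([s,-s,-1.])
E
cat > c.py <<'E'
from m import *
for s in(-1,1):
  for p,y in (([.485,-.067,.22],.07),([.485,-.067,.012],.07),([.54,-.28,.22],-.58),([.54,-.28,.08],-.58)): print(s,solver.inverse_kinematics(p,Rt(y,s)))
env.reach([.47,-.067,.24],Rt(.07))
pic,d,K,M=snap("wrist"); save("w1",pic); W=cloud(d,K,M); meas(W,pic)
for n in("leaf","leaf_hole"): print(n,[(r["at"],r["score"]) for r in tip_of("wrist",n)])
env.reach([.50,-.275,.27],Rt(-.58))
pic,d,K,M=snap("wrist"); save("w2",pic); W=cloud(d,K,M); meas(W,pic); np.savez("w2.npz",pic=pic,d=d,K=K,M=M)
for n in("jamb","jamb_hole"): print(n,[(r["at"],r["score"]) for r in tip_of("wrist",n)])
print(env.sense()["t"],env.sense()["joint_positions"])
cv2.imwrite("pics/w12.png",cv2.resize(np.hstack([cv2.imread("pics/w1.png"),cv2.imread("pics/w2.png")]),(800,300)))
E
python3 c.py
```

```text
-1 [-0.464   0.1984  0.609   2.0123 -0.1371  0.9702  1.8543]
-1 [-0.1157  0.532   0.2242  2.1263 -0.2348  0.506   1.9254]
-1 [-0.2017  0.4906  0.8538  1.7464 -0.4112  1.094   1.7779]
-1 [ 0.007   0.6138  0.5632  1.835  -0.4349  0.8181  1.7819]
1 [-0.7448  0.2491  0.9551  2.0254 -0.2441  0.9843 -1.1684]
1 [-0.352   0.5757  0.5192  2.1411 -0.5398  0.5534 -0.9343]
1 [-0.3524  0.6068  1.1211  1.7542 -0.5927  1.1663 -1.2045]
1 [-0.2035  0.7257  0.8849  1.8479 -0.7043  0.9161 -1.1364]
bench z 0.3373848359263011 plate z 0.0036394644598061188
rib (array([ 0.4676, -0.0689]), array([45.6312, 45.1829]), 87.98121643066406) top [0.3624 0.367 ] 6971
plate (array([ 0.4846, -0.0695]), array([71.2546, 88.4749]), 4.296179294586182)
leaf [([0.4844, -0.0708, -0.0009], 0.79)]
leaf_hole [([0.5334, -0.0632, 0.0098], 0.81), ([0.45, 0.0951, 0.0016], 0.59)]
bench z -0.001143298324993186 plate z 0.0035045265992360575
rib (array([ 0.4832, -0.0702]), array([12.1702, 45.8   ]), 4.461434364318848) top [0.0329 0.0342] 415
plate (array([ 0.4917, -0.0703]), array([108.1465,  73.858 ]), 73.6596908569336)
jambtop (array([ 0.6056, -0.3181]), array([99.5248, 22.6467]), 56.62702178955078) 0.1054414179369152
jamb [([0.5859, -0.3074, -0.0001], 0.59)]
jamb_hole [([0.5885, -0.3056, 0.0829], 0.79)]
5.4 [-0.2208  0.3441  0.841   1.7832 -0.2816  1.1405  1.7054]
```

View pics/w12.png

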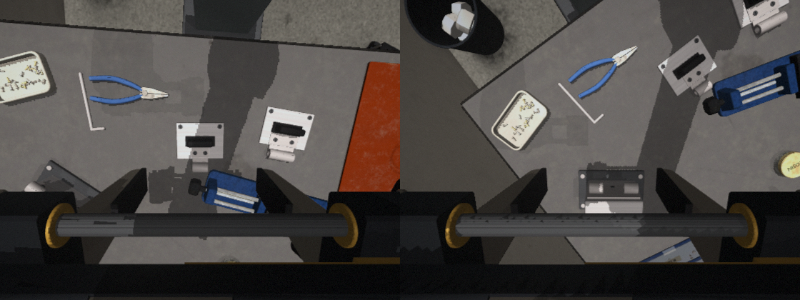

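The left half shows the leaf at (200,140) with its short knuckle facing the vise, and the spare at (285,130). The right half shows the jamb's two knuckles at (610,188), close to the gripper bar that blocks part of the view. Turning the wrist half round puts the camera over the jamb, where it sees both the fixed knuckles and the held knuckle, so I measure that way.

```bash
cat > d.py <<'E'
from m import *
yaw=np.radians(-33.5); ex=np.array([np.cos(yaw),np.sin(yaw),0])
J=np.array([.585,-.305,.085])
p=J-.06*ex; p[2]=.24
env.reach(p,Rt(yaw,1))
pic,d,K,M=snap("wrist"); save("w3",pic); W=cloud(d,K,M); meas(W,pic); np.savez("w3.npz",pic=pic,d=d,K=K,M=M)
for n in("jamb","jamb_hole"): print(n,[(r["at"],r["score"]) for r in tip_of("wrist",n)])
env.reach([.475,-.069,.22],Rt(np.radians(4.3),1))
pic,d,K,M=snap("wrist"); save("w4",pic); W=cloud(d,K,M); meas(W,pic); np.savez("w4.npz",pic=pic,d=d,K=K,M=M)
for n in("leaf","leaf_hole"): print(n,[(r["at"],r["score"]) for r in tip_of("wrist",n)])
print(env.sense()["t"],env.sense()["joint_positions"])
cv2.imwrite("pics/w34.png",cv2.resize(np.hstack([cv2.imread("pics/w3.png"),cv2.imread("pics/w4.png")]),(800,300)))
E
python3 d.py
```

```text
bench z -0.0010176205497898771 plate z 0.0035492440081503207
rib (array([ 0.4824, -0.0893]), array([4.6935, 8.7527]), 29.73042106628418) top [0.0313 0.034 ] 37
plate (array([ 0.4673, -0.1009]), array([38.3873, 49.2796]), 32.01213455200195)
jambtop (array([ 0.6162, -0.3244]), array([100.1694,  43.8454]), 56.57297134399414) 0.10555884965031379
jamb [([0.586, -0.3078, -0.0035], 0.92)]
jamb_hole [([0.5874, -0.3053, 0.0859], 0.75)]
bench z -0.0009052557753330137 plate z 0.003708932580540336
rib (array([ 0.4904, -0.067 ]), array([24.1943, 77.7902]), 4.035468101501465) top [0.3419 0.3474] 26599
plate (array([ 0.4931, -0.0688]), array([87.7323, 90.892 ]), 4.09359073638916)
jambtop (array([ 0.6237, -0.287 ]), array([64.5293, 30.7628]), 17.08458137512207) 0.10528581613052274
leaf []
leaf_hole [([0.5336, -0.0666, 0.0054], 0.94), ([0.392, -0.3965, 0.002], 0.56)]
8.9333 [-1.0375  0.4945  1.4563  2.0539 -0.5583  1.0948 -0.8175]
```

View pics/w34.png

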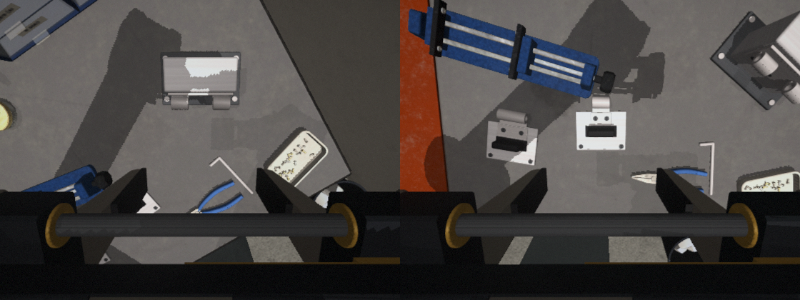

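```bash
cat > e.py <<'E'
from m import *
from scipy.optimize import least_squares
def frame(W,yaw,o): 
    c,s=np.cos(yaw),np.sin(yaw); q=W[...,:2]-o
    return np.stack([q[...,0]*c+q[...,1]*s,-q[...,0]*s+q[...,1]*c,W[...,2]],-1)
def cyl(P,yaw,o,zc,r=.010,tol=.004):
    """fit (x,z) of a y-directed cylinder + small yaw; P in local frame, seen from above"""
    x0,z0,t=0,zc,0
    Q=P
    for _ in range(4):
        dd=np.hypot(P[:,0]-x0-t*P[:,1],P[:,2]-z0)-r
        Q=P[(np.abs(dd)<tol)&(P[:,2]>z0)]
        s=least_squares(lambda v:np.hypot(Q[:,0]-v[0]-v[2]*Q[:,1],Q[:,2]-v[1])-r,[x0,z0,t],loss="soft_l1",f_scale=.0007)
        x0,z0,t=s.x
    return s.x,len(Q),Q
if __name__=="__main__":
    f=np.load("w3.npz"); W=cloud(f["d"],f["K"],f["M"]); yaw=np.radians(-33.4); o=np.array([.586,-.306])
    L=frame(W,yaw,o).reshape(-1,3)
    P=L[(abs(L[:,0])<.011)&(abs(L[:,1])<.05)&(L[:,2]>.08)&(L[:,2]<.1)]
    x,n,Q=cyl(P,yaw,o,.085,tol=.003); print("jamb x,z,t",x,n)
    Y=np.sort(Q[:,1]); print("y ext",np.percentile(Y,[0.5,99.5]),"gap",Y[Y<0].max(),Y[Y>0].min())
    T=L[(L[:,2]>.101)&(L[:,2]<.112)&(np.abs(L[:,1])<.07)&(L[:,0]>0)]; print("top",rect(T[:,:2]), T[:,0].min(),T[:,0].max())
    f=np.load("w4.npz"); W=cloud(f["d"],f["K"],f["M"]); yaw=np.radians(4.2); o=np.array([.484,-.069])
    L=frame(W,yaw,o).reshape(-1,3)
    P=L[(abs(L[:,0]-.051)<.011)&(abs(L[:,1])<.03)&(L[:,2]>.004)&(L[:,2]<.03)]-[.051,0,0]
    x,n,Q=cyl(P,yaw,o,.010,tol=.003); print("leaf x,z,t",x,n,"y",np.percentile(Q[:,1],[1,99]))
    R=L[(abs(L[:,0])<.03)&(abs(L[:,1])<.04)&(L[:,2]>.025)&(L[:,2]<.045)]; print("rib",rect(R[:,:2]),np.percentile(R[:,2],[10,50,90]))
    P=L[(abs(L[:,0])<.05)&(abs(L[:,1])<.06)&(L[:,2]>.002)&(L[:,2]<.008)&(L[:,0]<.037)]; print("plate",rect(P[:,:2]))
    V=L[(L[:,0]>.06)&(L[:,0]<.14)&(abs(L[:,1])<.1)&(L[:,2]>.022)&(L[:,2]<.2)]; print("vise x min",V[:,0].min(),"zmax",V[:,2].max(), "knob near",np.sort(V[:,0])[:200:40])
E
python3 e.py
```

```text
jamb x,z,t [-0.0019  0.0834 -0.004 ] 899
y ext [-0.0414  0.0434] gap -0.0007906404660725092 0.0022773168644500577
top (array([0.0353, 0.0013]), array([100.1694,  43.8454]), 89.97293853759766) 0.013395258104254936 0.0572547737278634
leaf x,z,t [-0.0002  0.0084 -0.0008] 406 y [-0.0134  0.0277]
rib (array([0.0003, 0.0005]), array([44.4893, 11.7596]), 89.82252502441406) [0.0311 0.0332 0.0343]
plate (array([0.0012, 0.0005]), array([89.8366, 71.6058]), 89.97413635253906)
vise x min 0.0655678793714188 zmax 0.05902346332475095 knob near [0.0656 0.0696 0.0717 0.0729 0.0742]
```

```bash
cat > g.py <<'E'
from m import *
yl=np.radians(4.2); 
env.movel([.484,-.069,.10],Rt(yl,1),rate=.15)
env.movel([.484,-.069,.011],rate=.1)
s=env.sense(); print(s["ee_pos"],s["wrist_force"])
effector.grasp(40); s=env.sense(); print(s["gripper_width"],s["grasp_force"],s["wrist_force"])
env.movel([.482,-.069,.10],rate=.08)
env.movel([.482,-.069,.17],rate=.15)
s=env.sense(); print(s["gripper_width"],s["grasp_force"],s["wrist_force"],s["ee_pos"],s["t"])
pic,d,K,M=snap("wrist"); save("w5",pic); np.savez("w5.npz",pic=pic,d=d,K=K,M=M)
E
python3 g.py
```

```text
[ 0.4844 -0.0692  0.0114] [-0.9919  0.1494  0.265 ]
0.04572798315119355 40.000181794166565 [-0.1401 -0.5068  1.4139]
0.04578795639994249 39.99959349632263 [-0.6088  0.4992 -1.5962] [ 0.4815 -0.0685  0.1693] 13.5667
```

View pics/w5.png

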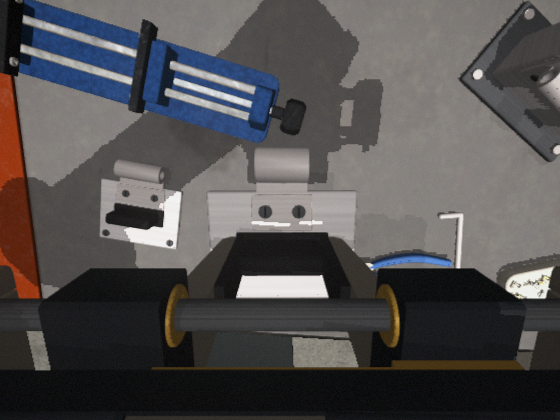

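The leaf is held, with its knuckle at px (282,165) in full view. Now I fit the knuckle in the wrist camera, move to a point in front of the gap at axis height, and measure both knuckles from there.

```bash
cat > k.py <<'E'
from e import *
def tool(W,s): # to tool-aligned coords w/ z up: x=tool x, y=-tool y, relative to TCP
    R=np.array(s["tcp_rot"]).reshape(3,3)
    return ((W-s["ee_pos"])@R)*[1,-1,-1]
def leaffit(L,verbose=True):
    P=L[(abs(L[:,0]-.051)<.014)&(abs(L[:,1])<.02)&(L[:,2]>-.012)&(L[:,2]<.022)]
    z0=np.percentile(P[:,2],97)-.010
    x,n,Q=cyl(P-[.051,0,0],0,0,z0,tol=.003)
    y=np.percentile(Q[:,1],[1,99]); 
    A=L[(abs(L[:,0]-.03)<.012)&(abs(L[:,1])<.042)&(L[:,2]<.005)&(L[:,2]>-.015)]
    c=np.linalg.lstsq(np.c_[A[:,:2],np.ones(len(A))],A[:,2],rcond=None)[0]
    print("leaf knuckle x,z,t",x+[.051,0,0],n,"y",y,y.mean(),"plate slope,z@0",c,len(A)); return x[0]+.051,y.mean(),x[1],x[2]
def jambfit(L,g):  # g: guess (x,y,z,t) in tool coords
    q=L-np.array(g[:3]); c,s=np.cos(g[3]),np.sin(g[3])
    q=np.c_[q[:,0]*c+q[:,1]*s,-q[:,0]*s+q[:,1]*c,q[:,2]]
    P=q[(abs(q[:,0])<.012)&(abs(q[:,1])>.019)&(abs(q[:,1])<.042)&(abs(q[:,2])<.014)]
    x,n,Q=cyl(P,0,0,0,tol=.003)
    B=q[(abs(q[:,0]-x[0])<.006)&(abs(q[:,1])<.06)&(q[:,2]>x[1]+.004)&(q[:,2]<x[1]+.013)]
    y=np.percentile(B[:,1],[.5,99.5]); i=B[:,1]; print("jamb knuckle dx,z,t",x,n,"y ext",y,y.mean(),"gap",np.percentile(i[i<0],99),np.percentile(i[i>0],1))
    T=q[(q[:,2]>.017)&(q[:,2]<.027)&(abs(q[:,1])<.06)&(q[:,0]>0)&(q[:,0]<.07)]; r=rect(T[:,:2]); print("top",r)
    gp=q[(q[:,2]>-.01)&(q[:,2]<.008)&(abs(q[:,1])<.014)&(q[:,0]>.004)&(q[:,0]<.02)]
    if len(gp): print("gap face x",np.percentile(gp[:,0],[5,25,50,75]),len(gp))
    return x,y.mean(),r
if __name__=="__main__":
    s=env.sense(); f=np.load("w5.npz"); L=tool(cloud(f["d"],f["K"],f["M"]),s).reshape(-1,3); leaffit(L)
    f=np.load("w3.npz"); W=cloud(f["d"],f["K"],f["M"]); yaw=np.radians(-33.4)
    q=frame(W,yaw,np.array([.586,-.306])).reshape(-1,3); jambfit(q,(0,0,.084,0)); jambfit(q,(-.0019,0.001,.0835,0))
E
python3 k.py
```

```text
leaf knuckle x,z,t [ 0.051  -0.0024 -0.0038] 1928 y [-0.0149  0.0141] -0.000381089083495492 plate slope,z@0 [-0.0393 -0.0007 -0.0056] 4492
jamb knuckle dx,z,t [-0.0019 -0.0006 -0.0028] 853 y ext [-0.0409  0.0433] 0.001243267493752507 gap -0.017147073268839113 0.019635779495768713
top (array([0.0353, 0.0013]), array([100.1694,  43.8454]), 89.97293853759766)
gap face x [0.0089 0.0089 0.0089 0.0089] 16
jamb knuckle dx,z,t [-0.     -0.0001 -0.0027] 867 y ext [-0.0419  0.0423] 0.00024326749375250603 gap -0.018147073268839114 0.018635779495768712
top (array([0.0372, 0.0003]), array([100.1694,  43.8454]), 89.97294616699219)
gap face x [0.0108 0.0108 0.0108 0.0108] 13
```

```bash
cat > p.py <<'E'
from k import *
yaw=np.radians(-33.6); c,s_=np.cos(yaw),np.sin(yaw); R2=np.array([[c,-s_],[s_,c]])
J=np.array([.5851,-.3039])
t=J-R2@np.array([.051+.040,-.0004])
env.reach([*t,.16],Rt(yaw,1))
env.movel([*t,.0858],rate=.12); env.pause(.3)
s=env.sense(); pic,d,K,M=snap("wrist"); save("w6",pic); np.savez("w6.npz",pic=pic,d=d,K=K,M=M)
L=tool(cloud(d,K,M),s).reshape(-1,3)
print(s["ee_pos"],s["wrist_force"],s["t"],s["gripper_width"]); l=leaffit(L); jambfit(L,(.091,0,-.0024,0))
E
python3 p.py
```

```text
[ 0.5098 -0.2533  0.0863] [-1.1448  0.3375 -1.7156] 15.4583 0.04554598607360099
leaf knuckle x,z,t [ 0.0513 -0.0027 -0.0077] 1947 y [-0.0151  0.0139] -0.0006120342148745678 plate slope,z@0 [-0.0313 -0.0002 -0.0061] 4530
jamb knuckle dx,z,t [-0.0003 -0.0005 -0.0041] 3863 y ext [-0.0433  0.0416] -0.0008014927881154973 gap -0.018779643612608726 0.017367463610573862
top (array([ 0.024 , -0.0005]), array([ 20.1312, 100.7434]), 0.21176396310329437)
gap face x [0.0102 0.0103 0.0104 0.0105] 409
```

View pics/w6.png

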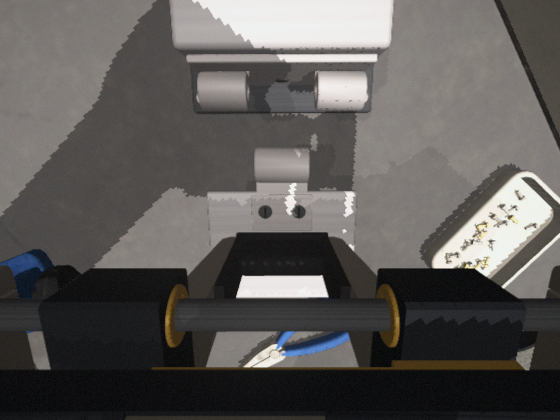

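The picture shows the held knuckle at px (282,165), lined up with the gap centred on (282,90), and the fits give offsets under 1 mm. I move in, checking partway.

```bash
cat > q.py <<'E'
import sys
from k import *
def step(dx,dy,dz,rate,name,gx):
    s=env.sense(); R=np.array(s["tcp_rot"]).reshape(3,3)
    e=R[:,0]; ey=-R[:,1]
    env.movel(np.array(s["ee_pos"])+dx*e+dy*ey+[0,0,dz],rate=rate); env.pause(.4)
    s=env.sense(); pic,d,K,M=snap("wrist"); save(name,pic); np.savez(name+".npz",pic=pic,d=d,K=K,M=M)
    L=tool(cloud(d,K,M),s).reshape(-1,3); print(s["ee_pos"],s["wrist_force"],s["t"],s["grasp_force"])
    l=leaffit(L); jambfit(L,(gx,0,-.0027,0))
if __name__=="__main__":
    a=list(map(float,sys.argv[1:5])); step(a[0],a[1],a[2],.03,sys.argv[5],a[3])
E
python3 q.py .030 -.0002 -.0002 .0607 w7
```

```text
[ 0.5346 -0.27    0.086 ] [-0.0277 -0.2048 -1.6161] 17.0667 39.99955594539642
leaf knuckle x,z,t [ 0.0514 -0.0027  0.0042] 2052 y [-0.019  0.019] -3.982310168440875e-05 plate slope,z@0 [-0.0322 -0.0004 -0.0061] 4544
jamb knuckle dx,z,t [-0.0001  0.0001 -0.0046] 3179 y ext [-0.0428  0.0419] -0.00047868555339109636 gap -0.000537071428102129 0.0005503515270896588
top (array([ 0.0374, -0.0004]), array([ 45.4068, 100.6591]), 0.1833125501871109)
gap face x [0.0108 0.0108 0.0108 0.0109] 52
```

```bash
python3 q.py .0091 0 0 .0514 w8
python3 - <<'E'
from k import *
f=np.load("w8.npz"); s=env.sense(); L=tool(cloud(f["d"],f["K"],f["M"]),s).reshape(-1,3)
for lo,hi in((-.041,-.02),(-.013,.013),(.02,.041)):
    P=L[(abs(L[:,0]-.051)<.011)&(L[:,1]>lo)&(L[:,1]<hi)&(abs(L[:,2]+.0027)<.014)]
    x,n,Q=cyl(P-[.051,(lo+hi)/2,0],0,0,-.0027,tol=.003); print(x+[.051,0,0],n)
B=L[(abs(L[:,0]-.051)<.005)&(abs(L[:,1])<.05)&(L[:,2]>.003)&(L[:,2]<.012)]
y=np.sort(B[:,1]); g=np.diff(y); i=np.where(g>.0012)[0]; print([(y[j],y[j+1]) for j in i],y[0],y[-1])
print(s["wrist_force"],s["t"])
E
```

```text
[ 0.5421 -0.2749  0.086 ] [-0.4248  0.1479 -2.024 ] 17.9667 39.99954342842102
leaf knuckle x,z,t [ 0.0513 -0.0028 -0.0031] 2250 y [-0.0197  0.0196] -1.881645668079003e-05 plate slope,z@0 [-0.0175  0.0024 -0.0065] 4579
jamb knuckle dx,z,t [ 0.      0.0002 -0.0045] 3034 y ext [-0.0429  0.0417] -0.0006280604701267185 gap -0.0005290121954827544 0.0005315203709088493
top (array([ 0.0378, -0.0003]), array([ 45.2571, 100.719 ]), 0.3828050196170807)
gap face x [0.0056 0.0067 0.0077 0.0087] 420
[ 0.0515 -0.0026 -0.0061] 1391
[ 0.0513 -0.0028 -0.0022] 1719
[ 0.0512 -0.0026 -0.0043] 1394
[(np.float64(-0.018433710899018494), np.float64(-0.015542171333934573)), (np.float64(0.014167686917796157), np.float64(0.017334207963197696))] -0.043572160198562096 0.04244450760331099
[ 0.6064 -0.2271 -1.4622] 18.0167
```

View pics/w8.png

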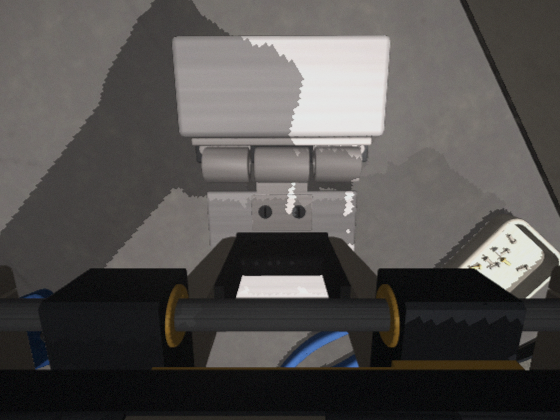

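The three knuckles sit in one row at px (225/282/338, 165). The fits agree to about 0.2 mm in x and z, the gaps on either side are even, and there is no contact force, so I hand it in.

Run:
```python
from h import *
env.pause(.3); s=env.sense(); print(s["grasp_force"],s["wrist_force"],abs(s["joint_velocities"]).max())
print(workorder.finish_job())
```

```text
39.99956488609314 [-0.1826 -0.1857 -1.9584] 0.0024715539088311146
the job is handed in; nothing more can be done
None
```

The short-knuckle leaf is held motionless in the jamb gap and the job is handed in: camera fits put its hole about 0.2 mm off the fixed axis, and the wrist shows no sign of pressing on the block; no verdict came back.

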